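# Hold a sample tube on the touch mixer

### The arm

A 7-joint arm with a two-finger parallel gripper is mounted at the origin on a cart in front of the work surface, level with it; the furniture and walls round the work are solid. World frame = base frame: x ahead of the robot, y to its left, z up, the work surface at z = 0. Lengths are in m, angles in rad, forces in N, time in s.
With the tool pointing down it reaches from about 0.35 to 0.775 m from the base axis. Payload 3.1 kg.
Tool frame: the origin (TCP) lies on the centre line of the jaws, within the pads' length; the fingertips stand ctrl.finger_overhang ahead of it and the grasp point (between the pads) lies 6 mm ahead of it (ctrl.finger_overhang is the distance from the TCP to the fingertips, in m); z points along the fingers, x is the direction in which the jaws open and shut, and the axes are right-handed (so a half turn about z gives the same grasp; the last joint's range is limited). The gripper opens to 85 mm and grips with 20 to 120 N. Pads are 22 mm wide; open, the fingers measure 114 mm over their backs; the gripper's body (76 mm by 85 mm) begins 54 mm behind the grasp point. The pads swing forward as they close: fully open they stand 13 mm farther back than shut.
Start: joints at [1.157, 0.311, 0.014, 1.512, -0.004, 1.319, -0.027], TCP at [0.2, -0.512, 0.256] pointing down, gripper open.
Joint ranges: [-2.7, 2.7], [-0.3, 1.91], [-1.27, 1.3], [0.12, 2.57], [-1.44, 4.58], [0.2, 2.03], [-3.05, 3.05]. Speed limits (rad/s): [2.79, 2.79, 3.14, 3.14, 3.14, 3.14, 3.14].

### API

Orientations are given as a rotation vector (axis times angle).
In Python, from workcell import readout, capture, finish_job, ctrl gives the robot as it stands. The module is installed in compiled form; this text tells all that it offers.
- The arm moves only by the tool step_arm, never from a script. Its argument "motion" is a list of rows, each an object of numbers: "fingers": the closure, from -1 (fully open) to 1 (shut); "tx", "ty", "tz": the shift along the tool's x, y, z in m; "wx", "wy", "wz": the turn, a rotation vector about the tool's x, y, z in rad. A call has 1 to 12 rows; each row shifts and turns the commanded pose from where the row before left it, along the tool's axes as they then stand; what a row does not reach is not made up. A row lasts 1/8 s, in which the tool goes at most 62.5 mm and 10.7 degrees, less where a joint would pass 70% of its speed; a pose out of reach is approached as far as the arm can. A call with a gripper value outside its range is refused whole. The fingers move at their own pace and stop on an object; "force" is the grip in N (left out, the last holds). Time passes only in rows, so rows that do not move let the fingers close. It gives the time, the measured TCP pose, the force and the opening at its end, in the units of the state.
- readout.observe(): the state, without advancing time (a new reading comes with each control period).
- capture(name): name is "scene" or "top" or "wrist"; returns a dict with "pixels" (400x640x3 uint8, red, green, blue), "range_z" (400x640 float32, m along the optical axis (not along the pixel's ray), 0 where there is no reading), "mtx" (3x3 intrinsics, pixels), "rvec" (rotation vector, rad) and "tvec" (3), from world to camera coordinates, as OpenCV has them. Camera axes: x right, y down, z forward; pixel columns grow to the right and rows downward; lengths in m; the calibration is good to about 2 mm. A picture is of the moment at which its call begins.
- finish_job(): hands the job in, once; it reports no verdict.
The state is a dict: "clock": time; "qpos": joint angles; "joint_velocities": joint speeds; "tau": joint torques, N m; "position": TCP position; "orientation": TCP orientation; "ft_force": force on the tool from outside, world axes, zero at the start; "ft_torque": the same for the moment, N m; "finger_gap": finger opening in m.
Only numpy, scipy, OpenCV 4.12 (cv2) and the standard library are available. Lean on these libraries where they do the work, as an engineer would, in place of code of your own. Each camera call takes 0.05 s, during which the arm holds its last target.

### The job

Switch the tube mixer on at its rocker switch, then take the sample tube that stands apart from the other three out of the rack beside the mixer and press it, upright, into the mixer's spring-loaded rubber cup. The mixer only runs while the cup is kept down and it stalls when the cup is forced onto its stop, so press the cup down about half of its 9 mm travel and finish holding the tube there, still gripped, without letting go. Leave the rack, the other tubes, the timer and the specimen cup beside it where they stand.

Things in the scene. Friction and masses are not known exactly. Their poses are not given: they have to be found in the camera images.
- mixer: Fixed white bench mixer (156 x 118 mm, top of the housing 72 mm high). Origin at the centre of its underside; x points to its back (away from the robot at yaw 0), y to its left, z up. In front a sloping grey panel with a black dial (right) and the rocker switch (left); on the higher rear part a black collar with the rubber cup, whose axis stands at x = +34 mm, y = 0.
- switch_press (a point): The place to press on the rocker switch: middle of the top of its left half (21 mm wide, 18 mm long), 12 mm to the left of the pivot, moving with the switch. While the mixer is off this half stands proud, sloping up to the left, its outer end 7 mm above the pivot; its middle goes down about 5 mm until this half lies parallel to the panel (which rises by 0.22 rad to the back) when on.
- switch (a joint): Rocker switch, rad: 0 = off (left half up), 0.4 = on (left half pressed fully down). Stays where it is left; needs about 4 N at switch_press.
- cup_floor (a point): Centre of the flat floor of the rubber cup's recess (99 mm above the worktop when not pressed); moves with the cup. The recess is round, 18 mm wide at the floor, widening to 38 mm at the rim 16 mm higher; cup 50 mm wide outside; z up.
- cup (a joint): How far the cup is pressed down, m: 0 = up, 0.009 = on its stop. Spring: about 2 N to start, 6 N at half travel, 10 N at the stop.
- tube: The sample tube to mix: stands apart from the other three in the rack. 90 mm long; body 13.4 mm thick, its top 18 mm is a cap 16.4 mm thick. Origin at the centre of its foot, z along it to the cap; 15 g.
- rack: Loose blue tube rack, 62 x 190 mm, 64 mm high at its end walls, 0.45 kg. Origin at the centre of its underside, y along its length, z up. Two rows of seven 19 mm square holes in a top plate 54 mm high; tubes stand upright on its 4 mm floor. The tube to mix stands at x = -14.5 mm, y = +47.5 mm; the nearest other tube is 99 mm away.
- tube_b: Another, like tube, in the rack (at x = -14.5, y = -71.5 mm of the rack), to be left. Origin at its foot.
- tube_c: Another, like tube, in the rack (at x = +14.5, y = -47.5 mm of the rack), to be left. Origin at its foot.
- tube_d: Another, like tube, in the rack (at x = +14.5, y = -71.5 mm of the rack), to be left. Origin at its foot.
- timer: Loose white timer, 64 x 60 x 19 mm, lying between the rack and the mixer near the front; to be left. Origin at the centre of its underside.
- specimen_cup: Loose specimen cup with a screw lid, 62 mm round, 72 mm high, standing between the rack and the mixer; to be left. Origin at the centre of its underside.
Mind the look-alikes: they are no part of the job. What is shaped like the tube but blue or yellow is not meant.

How it is judged:
By the outcome, as a careful person would: the job done as asked, in the order asked, and still so for the second after the job is handed in, while the arm keeps its last pose, push and grip.
It also fails if it takes over 64 s, if anything falls off the work surface, if the arm or the gripper's body presses on something with over 40 N, if the wrist force passes 120 N, or if a joint passes its speed limit or range.

## Working session

There is one attempt and no reset: what is moved stays moved. The work goes in short steps, Python scripts to look and compute and a tool call to move; the robot and the scene stay as the last step left them, time stands still between calls to the robot, and variables do not carry over. Pictures are saved under pics/ and viewed, and the job is handed in when it is done.

Besides the shell and the picture viewer there is one more tool, called after "Emit:" by a JSON object that holds its "op" and its "data". step_arm: Moves the arm, as the interface text tells. Its arguments: {"type":"object","properties":{"motion":{"type":"array","items":{"type":"object","properties":{"fingers":{"type":"number"},"tx":{"type":"number"},"ty":{"type":"number"},"tz":{"type":"number"},"wx":{"type":"number"},"wy":{"type":"number"},"wz":{"type":"number"}}}},"force":{"type":"number"}},"required":["motion"]}

```bash
mkdir -p pics
cat > h.py <<'E'
import numpy as np,cv2
from workcell import readout,capture,finish_job,ctrl
def snap(n,f):
    c=capture(n); cv2.imwrite('pics/'+f,c['pixels'][:,:,::-1]); np.savez('pics/'+f[:-4]+'.npz',**c); return c
def load(f): return dict(np.load('pics/'+f+'.npz'))
def ray(c,u,v):
    R=cv2.Rodrigues(c['rvec'])[0]; o=-R.T@c['tvec'].ravel(); d=R.T@np.linalg.inv(c['mtx'])@np.array([u,v,1.]); return o,d
def onz(c,u,v,z):
    o,d=ray(c,u,v); return o+d*(z-o[2])/d[2]
def pt(c,u,v):
    o,d=ray(c,u,v); return o+d*c['range_z'][int(v),int(u)]
def cloud(c):
    R=cv2.Rodrigues(c['rvec'])[0]; o=-R.T@c['tvec'].ravel(); H,W=c['range_z'].shape
    u,v=np.meshgrid(np.arange(W),np.arange(H)); p=np.stack([u,v,np.ones_like(u)],-1)@np.linalg.inv(c['mtx']).T
    return (p*c['range_z'][...,None])@R+o
def st():
    s=readout.observe(); 
    for k in('clock','qpos','position','orientation','ft_force','finger_gap'): print(k,np.round(s[k],4))
    return s
E
python3 - <<'E'
from h import *
st(); print(ctrl.finger_overhang,[a for a in dir(ctrl) if a[0]!='_'])
for n in('scene','top','wrist'):
    c=snap(n,n+'0.png'); print(n,ray(c,320,200))
E
```

```text
clock 0.0
qpos [ 1.1573  0.3117  0.014   1.5131 -0.0044  1.3192 -0.0272]
position [ 0.1996 -0.5118  0.2552]
orientation [-2.5928  1.7718  0.0032]
ft_force [-0.0782 -0.0425 -0.2937]
finger_gap 0.0853
0.025 ['MotionError', 'finger_overhang']
scene (array([-0.27129441, -0.42457598,  0.79536205]), array([ 0.68639654,  0.37978078, -0.62028281]))
top (array([0.45046082, 0.05098469, 0.94183139]), array([ 0.05002233, -0.01300591, -0.99890192]))
wrist (array([ 0.266413  , -0.4864319 ,  0.37404258]), array([-0.26156702, -0.09643858, -0.96036689]))
```

View pics/scene0.png

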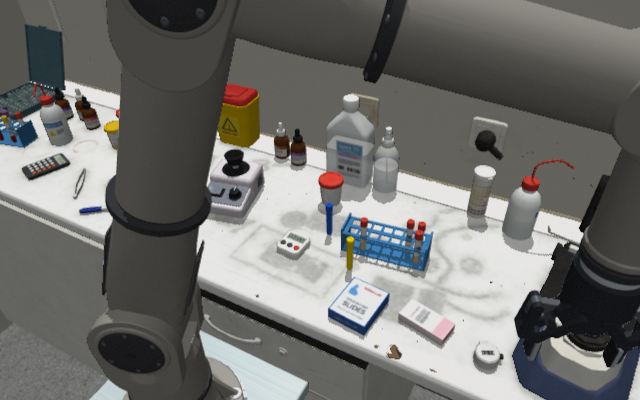

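View pics/top0.png

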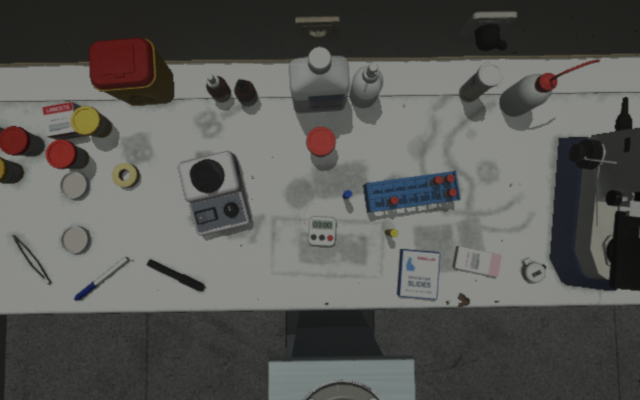

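Run:
```python
from h import *
c=load('top0');P=cloud(c)
cv2.imwrite('pics/h0.png',cv2.applyColorMap(np.clip(P[...,2]/0.12*255,0,255).astype(np.uint8),cv2.COLORMAP_JET))
```

```text
(no output)
```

View pics/h0.png

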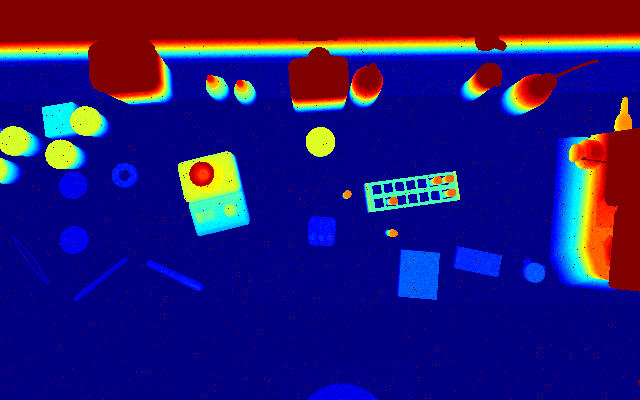

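The top view shows the mixer with its cup at about (207,176) and its switch at about (206,215). The rack is centred near (412,192). The lone red tube is at (393,201), and the other three are at about (438,181), (450,179) and (452,192). The blue and yellow look-alikes stand outside the rack.

Run:
```python
from h import *
c=load('top0');P=cloud(c);im=c['pixels'].astype(int)
uu,vv=np.meshgrid(np.arange(640),np.arange(400))
def box(u0,u1,v0,v1): return (uu>=u0)&(uu<=u1)&(vv>=v0)&(vv<=v1)
t=box(250,300,120,300);print('table z',np.median(P[t][:,2]))
# rack by blue mask & height
m=box(355,470,160,220)&(P[...,2]>.045)&(P[...,2]<.075)
hull=cv2.minAreaRect(P[m][:,:2].astype(np.float32)*1000);print('rack rect',hull,np.percentile(P[m][:,2],[10,50,90]))
# tubes
for n,b in dict(tube=(386,400,194,208),d1=(432,444,174,188),d2=(445,456,172,186),d3=(446,460,186,200),blue=(340,356,186,202),yel=(384,400,226,240)).items():
    k=box(*b)&(P[...,2]>.085); print(n,k.sum(),np.round(np.median(P[k],0),4),np.round((P[k].min(0)+P[k].max(0))/2,4))
m=box(170,255,145,240)&(P[...,2]>.064)&(P[...,2]<.08)
r=cv2.minAreaRect(P[m][:,:2].astype(np.float32)*1000);print('mixtop',r,np.median(P[m][:,2]))
m=box(170,255,145,240)&(P[...,2]>.03)&(P[...,2]<.08)
r=cv2.minAreaRect(P[m][:,:2].astype(np.float32)*1000);print('mixall',r)
m=box(185,230,150,195)&(P[...,2]>.1)
(cc,rr)=cv2.minEnclosingCircle(P[m][:,:2].astype(np.float32)*1000);print('cup',cc,rr,np.percentile(P[m][:,2],[2,50,98]))
for n,b in dict(timer=(300,345,210,255),):
    pass
cv2.imwrite('pics/z0.png',cv2.resize(c['pixels'][135:250,160:270,::-1],None,fx=5,fy=5,interpolation=cv2.INTER_CUBIC))
```

```text
table z -0.0005654562916462824
rack rect ((510.42657470703125, -153.6017303466797), (62.03622055053711, 190.8731231689453), 6.856344699859619) [0.05186482 0.05404239 0.06071523]
tube 53 [ 0.4906 -0.107   0.0932] [ 0.4898 -0.1079  0.0918]
d1 56 [ 0.5297 -0.1974  0.0928] [ 0.5306 -0.1978  0.0911]
d2 61 [ 0.5332 -0.2211  0.0924] [ 0.5326 -0.222   0.0905]
d3 57 [ 0.5048 -0.224   0.0926] [ 0.5039 -0.2251  0.0908]
blue 51 [ 0.5045 -0.0149  0.0888] [0.4815 0.0139 0.514 ]
yel 50 [ 0.4246 -0.1058  0.0888] [ 0.4345 -0.0313  0.5136]
mixtop ((525.958251953125, 267.793212890625), (130.6259002685547, 116.30919647216797), 11.67730712890625) 0.07093655281251343
mixall ((512.9354248046875, 265.0997009277344), (159.6966094970703, 119.04800415039062), 12.451933860778809)
cup (500.9574279785156, 174.44100952148438) 133.3843994140625 [0.10046851 0.11241904 0.11751394]Traceback (most recent call last):
  File "<stdin>", line 18, in <module>
ValueError: too many values to unpack (expected 2)
```

Run:
```python
from h import *
c=load('top0');P=cloud(c)
uu,vv=np.meshgrid(np.arange(640),np.arange(400))
def box(u0,u1,v0,v1): return (uu>=u0)&(uu<=u1)&(vv>=v0)&(vv<=v1)
def clean(m): 
    m=cv2.morphologyEx(m.astype(np.uint8),cv2.MORPH_OPEN,np.ones((3,3)));n,l,s,_=cv2.connectedComponentsWithStats(m);return l==1+np.argmax(s[1:,4])
m=clean(box(185,230,150,195)&(P[...,2]>.108)&(P[...,2]<.125))
k=P[m];(cc,rr)=cv2.minEnclosingCircle(k[:,:2].astype(np.float32)*1000);print('cup rim',cc,rr,k.min(0),k.max(0),np.median(k,0))
m=clean(box(170,255,145,240)&(P[...,2]>.03)&(P[...,2]<.08))
r=cv2.minAreaRect(P[m][:,:2].astype(np.float32)*1000);print('mixall',r)
m=clean(box(170,255,145,240)&(P[...,2]>.065)&(P[...,2]<.08))
r=cv2.minAreaRect(P[m][:,:2].astype(np.float32)*1000);print('mixtop',r)
a=np.radians(r[2]);
q=clean(box(300,345,205,255)&(P[...,2]>.01)&(P[...,2]<.03));print('timer',cv2.minAreaRect(P[q][:,:2].astype(np.float32)*1000))
q=clean(box(300,345,120,165)&(P[...,2]>.05)&(P[...,2]<.1));print('spec',P[q].min(0),P[q].max(0))
cv2.imwrite('pics/z0.png',cv2.resize(c['pixels'][135:250,160:270,::-1],None,fx=5,fy=5,interpolation=cv2.INTER_CUBIC))
for v in range(206,226,3): print(v,np.round(P[v,192:224:4,2]*1000,0))
```

```text
cup rim (547.8526000976562, 273.23779296875) 24.921287536621094 [0.52491008 0.24947701 0.10807797] [0.57097728 0.29799354 0.11807867] [0.54984355 0.27445401 0.11353352]
mixall ((512.9354248046875, 265.0997009277344), (159.6966094970703, 119.04800415039062), 12.451933860778809)
mixtop ((547.4966430664062, 273.151123046875), (84.73503875732422, 113.97743225097656), 13.059459686279297)
timer ((430.1962890625, 36.71745681762695), (59.131954193115234, 63.22900390625), 89.09332275390625)
spec [0.58622184 0.0083088  0.06036354] [0.64667567 0.06702948 0.07705927]
206 [56. 54. 54. 50. 52. 53. 54. 50.]
209 [55. 53. 52. 53. 53. 51. 48. 46.]
212 [51. 52. 51. 59. 56. 58. 51. 50.]
215 [48. 64. 61. 54. 56. 56. 51. 49.]
218 [40. 49. 59. 57. 54. 55. 47. 47.]
221 [-2. 48. 56. 56. 48. 44. 44. 45.]
224 [ 0. 48. 47. 41. 41. 45. 43. 43.]
```

View pics/z0.png

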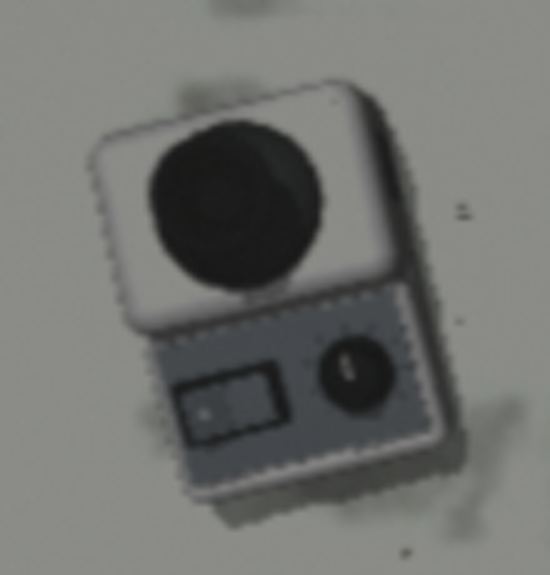

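```bash
cat >> h.py <<'E'
from scipy.spatial.transform import Rotation as Ro
def delta(target,yaw_jaw=None,tilt=0.,Rt=None):
    "tool shift (in current tool axes) & rotvec in tool axes to target"
    s=readout.observe(); R=Ro.from_rotvec(s['orientation']); p=np.array(s['position'])
    print('clock',round(s['clock'],2),'pos',np.round(p,4),'F',np.round(s['ft_force'],2),'gap',round(s['finger_gap'],4))
    if yaw_jaw is not None: Rt=down(yaw_jaw)*Ro.from_rotvec([tilt,0,0])
    if Rt is None: Rt=R
    w=(R.inv()*Rt).as_rotvec(); d=np.array(target)-p
    print('turn',np.round(w,4),'shift cur axes',np.round(R.inv().apply(d),4),'shift in new axes',np.round(Rt.inv().apply(d),4))
def down(yaw): # tool x axis at yaw (rad) in world, z down
    x=np.array([np.cos(yaw),np.sin(yaw),0]);z=np.array([0,0,-1.]);return Ro.from_matrix(np.stack([x,np.cross(z,x),z],1))
E
python3 - <<'E'
from h import *
c=load('top0');P=cloud(c)
yaw=np.radians(12.5)
px=lambda a,b:(160+a/5-.4,135+b/5-.4)
pv=onz(c,*px(231,405),.055); print('bezel ctr',pv)
ly=np.array([-np.sin(yaw),np.cos(yaw),0]); lx=np.array([np.cos(yaw),np.sin(yaw),0])
sp=pv+.012*ly; print('press',sp)
M=np.array([.5129,.2651,0]); print('mixer coords pivot',(pv-M)@lx,(pv-M)@ly)
# local height samples in mixer frame about pivot
D=P-pv; a=D@lx;b=D@ly
for x0 in(-.012,-.006,0,.006,.012,.018):
  print(x0,[ (round(float(np.median(P[...,2][k])*1000),1) if (k:=(abs(a-x0)<.003)&(abs(b-y0)<.003)&(P[...,2]<.1)&(P[...,2]>.02)).any() else None) for y0 in np.arange(-.03,.037,.006)])
s=st();R=Ro.from_rotvec(s['orientation']);print(R.as_matrix().round(3))
delta([.47,-.15,.256],np.radians(-77.5))
E
```

```text
bezel ctr [0.46593159 0.279017   0.055     ]
press [0.46333431 0.29073255 0.055     ]
mixer coords pivot -0.042842880564472274 0.02375293707413247
-0.012 [45.3, 46.9, 46.6, 48.0, 46.7, 47.8, 46.6, 47.6, 47.0, 46.3, 42.4, 36.5]
-0.006 [48.1, 47.7, 50.4, 55.4, 54.9, 54.9, 56.3, 58.3, 61.0, 47.5, 40.4, 38.3]
0 [49.1, 49.1, 49.5, 55.8, 55.2, 54.4, 57.5, 60.6, 61.7, 50.3, 45.4, 40.0]
0.006 [48.6, 49.1, 52.4, 57.4, 57.2, 56.4, 58.1, 60.8, 61.9, 52.3, 45.8, None]
0.012 [50.2, 50.3, 52.4, 53.1, 52.9, 53.9, 52.4, 51.2, 52.7, 51.7, 48.1, 38.8]
0.018 [51.8, 52.0, 52.5, 52.5, 52.9, 51.5, 50.7, 51.8, 52.4, 53.3, 49.2, None]
clock 0.15
qpos [ 1.1573  0.3116  0.014   1.5127 -0.0044  1.3192 -0.0272]
position [ 0.1996 -0.5119  0.2554]
orientation [-2.593e+00  1.772e+00  2.400e-03]
ft_force [ 0.5386 -0.6807 -0.602 ]
finger_gap 0.0856
[[ 0.363 -0.932 -0.001]
 [-0.932 -0.363  0.002]
 [-0.002  0.    -1.   ]]
clock 0.15 pos [ 0.1996 -0.5119  0.2554] F [ 0.54 -0.68 -0.6 ] gap 0.0856
turn [0.0002 0.0018 0.1537] shift cur axes [-2.390e-01 -3.834e-01 -1.000e-04] shift in new axes [-0.2948 -0.3423 -0.0006]
```

View pics/wrist0.png

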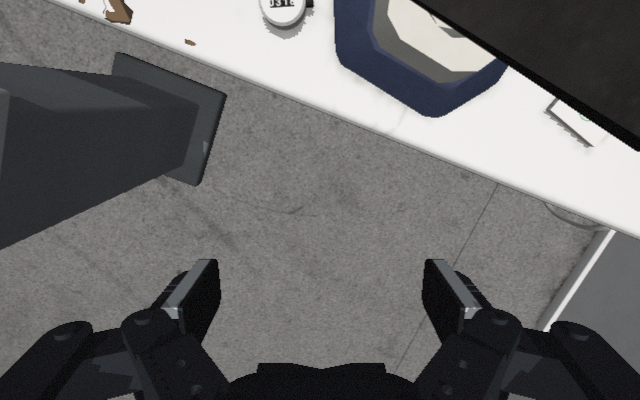

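Emit:
{"op": "step_arm", "data": {"motion": [{"wz": 0.154, "fingers": 1}, {"tx": -0.037, "ty": -0.043, "fingers": 1}, {"tx": -0.037, "ty": -0.043, "fingers": 1}, {"tx": -0.037, "ty": -0.043, "fingers": 1}, {"tx": -0.037, "ty": -0.043, "fingers": 1}, {"tx": -0.037, "ty": -0.043, "fingers": 1}, {"tx": -0.037, "ty": -0.043, "fingers": 1}, {"tx": -0.037, "ty": -0.043, "fingers": 1}, {"tx": -0.037, "ty": -0.043, "fingers": 1}, {"fingers": 1}], "force": 40}}

```text
invalid input at $.motion[0]: expected keys fingers, tx, ty, tz, wx, wy, wz
```

Run:
```python
from h import *
delta([.4629,.2927,.15],np.radians(-77.5)); print(readout.observe()['qpos'])
```

```text
clock 0.15 pos [ 0.1996 -0.5119  0.2554] F [ 0.54 -0.68 -0.6 ] gap 0.0856
turn [0.0002 0.0018 0.1537] shift cur axes [-0.6538 -0.5376  0.1066] shift in new axes [-0.7286 -0.4312  0.1054]
[ 1.15730305  0.31156791  0.01400614  1.51271369 -0.00441912  1.31917824
 -0.02720403]
```

All keys are required in each row.

Emit:
{"op": "step_arm", "data": {"motion": [{"fingers": 1, "tx": 0, "ty": 0, "tz": 0, "wx": 0, "wy": 0, "wz": 0.154}, {"fingers": 1, "tx": -0.037, "ty": -0.043, "tz": 0, "wx": 0, "wy": 0, "wz": 0}, {"fingers": 1, "tx": -0.037, "ty": -0.043, "tz": 0, "wx": 0, "wy": 0, "wz": 0}, {"fingers": 1, "tx": -0.037, "ty": -0.043, "tz": 0, "wx": 0, "wy": 0, "wz": 0}, {"fingers": 1, "tx": -0.037, "ty": -0.043, "tz": 0, "wx": 0, "wy": 0, "wz": 0}, {"fingers": 1, "tx": -0.037, "ty": -0.043, "tz": 0, "wx": 0, "wy": 0, "wz": 0}, {"fingers": 1, "tx": -0.037, "ty": -0.043, "tz": 0, "wx": 0, "wy": 0, "wz": 0}, {"fingers": 1, "tx": -0.037, "ty": -0.043, "tz": 0, "wx": 0, "wy": 0, "wz": 0}, {"fingers": 1, "tx": -0.037, "ty": -0.043, "tz": 0, "wx": 0, "wy": 0, "wz": 0}, {"fingers": 1, "tx": 0, "ty": 0, "tz": 0, "wx": 0, "wy": 0, "wz": 0}], "force": 40}}

```text
clock: 1.4
position: [0.4742, -0.1428, 0.2561]
orientation: [-2.458, 1.951, 0.002]
ft_force: [-0.2, -0.3, 0.0]
finger_gap: -0.0003
```

Run:
```python
from h import *
delta([.4629,.2927,.15],np.radians(-77.5)); print(readout.observe()['qpos'])
```

```text
clock 1.4 pos [ 0.4742 -0.1428  0.2561] F [-0.25 -0.33  0.03] gap -0.0003
turn [-0.002   0.0033  0.011 ] shift cur axes [-0.4263 -0.0877  0.1077] shift in new axes [-0.4276 -0.0833  0.1061]
[ 0.51041762  0.21468978 -0.29897111  1.64708806  0.06142917  1.28919362
 -1.14081875]
```

Emit:
{"op": "step_arm", "data": {"motion": [{"fingers": 1, "tx": -0.0474, "ty": -0.0095, "tz": 0, "wx": 0, "wy": 0, "wz": 0.011}, {"fingers": 1, "tx": -0.0474, "ty": -0.0095, "tz": 0, "wx": 0, "wy": 0, "wz": 0}, {"fingers": 1, "tx": -0.0474, "ty": -0.0095, "tz": 0, "wx": 0, "wy": 0, "wz": 0}, {"fingers": 1, "tx": -0.0474, "ty": -0.0095, "tz": 0, "wx": 0, "wy": 0, "wz": 0}, {"fingers": 1, "tx": -0.0474, "ty": -0.0095, "tz": 0, "wx": 0, "wy": 0, "wz": 0}, {"fingers": 1, "tx": -0.0474, "ty": -0.0095, "tz": 0, "wx": 0, "wy": 0, "wz": 0}, {"fingers": 1, "tx": -0.0474, "ty": -0.0095, "tz": 0, "wx": 0, "wy": 0, "wz": 0}, {"fingers": 1, "tx": -0.0474, "ty": -0.0095, "tz": 0, "wx": 0, "wy": 0, "wz": 0}, {"fingers": 1, "tx": -0.0474, "ty": -0.0095, "tz": 0, "wx": 0, "wy": 0, "wz": 0}, {"fingers": 1, "tx": 0, "ty": 0, "tz": 0.05, "wx": 0, "wy": 0, "wz": 0}, {"fingers": 1, "tx": 0, "ty": 0, "tz": 0.05, "wx": 0, "wy": 0, "wz": 0}, {"fingers": 1, "tx": 0, "ty": 0, "tz": 0, "wx": 0, "wy": 0, "wz": 0}]}}

```text
clock: 2.9
position: [0.4649, 0.2823, 0.152]
orientation: [2.429, -1.975, -0.004]
ft_force: [0.2, 0.1, 0.8]
finger_gap: -0.0003
```

Run:
```python
from h import *
delta([.4629,.2927,.10],np.radians(-77.5)); snap('wrist','w1.png');snap('scene','s1.png'); snap('top','t1.png')
```

```text
clock 2.9 pos [0.4649 0.2823 0.152 ] F [0.18 0.05 0.81] gap -0.0003
turn [ 0.0101 -0.0047 -0.0125] shift cur axes [-0.0108 -0.0007  0.052 ] shift in new axes [-0.0106 -0.0003  0.052 ]
```

View pics/w1.png

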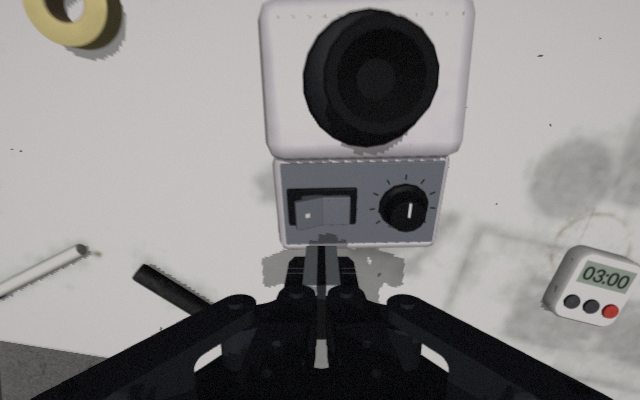

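View pics/s1.png

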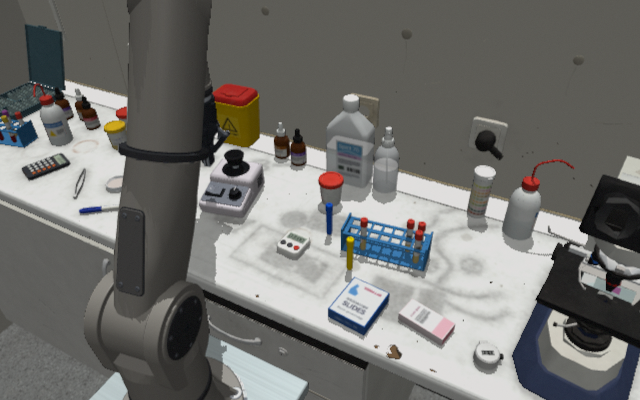

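The wrist view shows the rocker plate at u 297–350, v 195–226, with a white dot at (308,216) on its left half. The cup is centred near (372,77). The closed fingertips are at about (322,240).

Run:
```python
from h import *
c=load('w1');
i=c['pixels'][150:250,260:460,::-1]; cv2.imwrite('pics/w1z.png',cv2.resize(i,None,fx=4,fy=4,interpolation=cv2.INTER_CUBIC))
for n,(u,v,z) in dict(dot=(308,216,.062),Ltop=(296,197,.062),Lbot=(297,226,.06),Rtop=(351,194,.056),Rbot=(351,223,.054)).items():
    print(n,np.round(onz(c,u,v,z),4),np.round(pt(c,u,v),4))
P=cloud(c);Z=P[...,2]
uu,vv=np.meshgrid(np.arange(640),np.arange(400))
m=((Z>.111)&(Z<.118)&(vv<155)&(abs(uu-372)<90)).astype(np.uint8)
m=cv2.morphologyEx(m,cv2.MORPH_OPEN,np.ones((3,3)))>0
k=P[m];print('rim',m.sum(),np.median(Z[m]),cv2.minEnclosingCircle(k[:,:2].astype(np.float32)*1000))
# dark-floor disc
m2=((Z>.094)&(Z<.1005)&(abs(uu-372)<40)&(abs(vv-77)<40)).astype(np.uint8);m2=cv2.morphologyEx(m2,cv2.MORPH_OPEN,np.ones((3,3)))>0
k=P[m2];print('floor',m2.sum(),np.median(k,0),cv2.minEnclosingCircle(k[:,:2].astype(np.float32)*1000))
```

```text
dot [0.4627 0.2896 0.062 ] [0.4625 0.2895 0.0614]
Ltop [0.4736 0.2994 0.062 ] [0.4714 0.2995 0.0546]
Lbot [0.4538 0.2952 0.06  ] [0.4544 0.2952 0.0616]
Rtop [0.481 0.265 0.056] [0.4806 0.2648 0.0544]
Rbot [0.4609 0.2601 0.054 ] [0.4592 0.2593 0.0493]
rim 6696 0.11563288161699185 ((548.5642700195312, 273.1400451660156), 25.04812240600586)
floor 231 [0.54748654 0.27429249 0.09988603] ((548.7025146484375, 273.77435302734375), 8.897509574890137)
```

View pics/w1z.png

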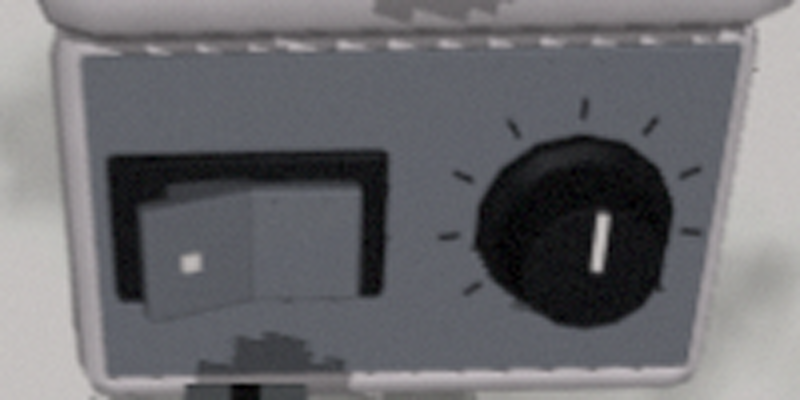

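Emit:
{"op": "step_arm", "data": {"motion": [{"fingers": 1, "tx": -0.0095, "ty": 0, "tz": 0.02, "wx": 0.01, "wy": -0.005, "wz": -0.012}, {"fingers": 1, "tx": 0, "ty": 0, "tz": 0.04, "wx": 0, "wy": 0, "wz": 0}, {"fingers": 1, "tx": 0, "ty": 0, "tz": 0, "wx": 0, "wy": 0, "wz": 0}]}}

```text
clock: 3.42
position: [0.4653, 0.2945, 0.096]
orientation: [-2.444, 1.961, -0.003]
ft_force: [-0.8, -0.7, 0.2]
finger_gap: 0.0002
```

Run:
```python
from h import *
delta([.463,.2915,.082],np.radians(-77.5)); snap('wrist','w2.png')
```

```text
clock 3.42 pos [0.4653 0.2945 0.096 ] F [-0.81 -0.73  0.2 ] gap 0.0002
turn [-0.0078  0.0035  0.0002] shift cur axes [0.0025 0.003  0.014 ] shift in new axes [0.0025 0.0029 0.014 ]
```

View pics/w2.png

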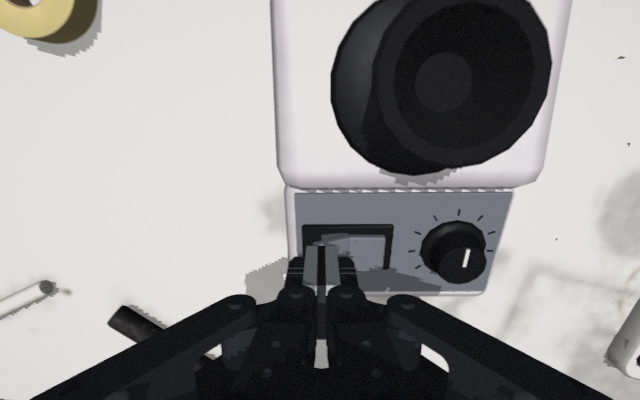

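Emit:
{"op": "step_arm", "data": {"motion": [{"fingers": 1, "tx": 0.002, "ty": 0.002, "tz": 0.005, "wx": -0.004, "wy": 0.002, "wz": 0}, {"fingers": 1, "tx": 0, "ty": 0, "tz": 0.004, "wx": 0, "wy": 0, "wz": 0}, {"fingers": 1, "tx": 0, "ty": 0, "tz": 0.002, "wx": 0, "wy": 0, "wz": 0}, {"fingers": 1, "tx": 0, "ty": 0, "tz": 0, "wx": 0, "wy": 0, "wz": 0}]}}

```text
clock: 3.98
position: [0.4656, 0.2947, 0.0866]
orientation: [-2.442, 1.958, -0.004]
ft_force: [1.4, 1.8, 3.1]
finger_gap: -0.0003
```

Emit:
{"op": "step_arm", "data": {"motion": [{"fingers": 1, "tx": 0, "ty": 0, "tz": 0.002, "wx": 0, "wy": 0, "wz": 0}, {"fingers": 1, "tx": 0, "ty": 0, "tz": 0.002, "wx": 0, "wy": 0, "wz": 0}, {"fingers": 1, "tx": 0, "ty": 0, "tz": 0, "wx": 0, "wy": 0, "wz": 0}]}}

```text
clock: 4.35
position: [0.4654, 0.2948, 0.083]
orientation: [-2.443, 1.958, -0.004]
ft_force: [0.1, 1.8, 10.0]
finger_gap: 0.0001
```

Emit:
{"op": "step_arm", "data": {"motion": [{"fingers": 1, "tx": 0, "ty": 0, "tz": 0.002, "wx": 0, "wy": 0, "wz": 0}, {"fingers": 1, "tx": 0, "ty": 0, "tz": 0, "wx": 0, "wy": 0, "wz": 0}]}}

```text
clock: 4.6
position: [0.4655, 0.2949, 0.0827]
orientation: [-2.443, 1.958, -0.005]
ft_force: [-2.6, -0.6, 19.3]
finger_gap: 0.0
```

Run:
```python
from h import *
delta([.463,.2915,.082],np.radians(-77.5)); c=snap('wrist','w3.png')
cv2.imwrite('pics/w3z.png',cv2.resize(c['pixels'][180:310,260:460,::-1],None,fx=4,fy=4,interpolation=cv2.INTER_CUBIC))
```

```text
clock 4.6 pos [0.4655 0.2949 0.0827] F [-2.62 -0.59 19.28] gap 0.0
turn [-0.0105  0.0042  0.0012] shift cur axes [0.0028 0.0032 0.0006] shift in new axes [0.0028 0.0032 0.0007]
```

View pics/w3z.png

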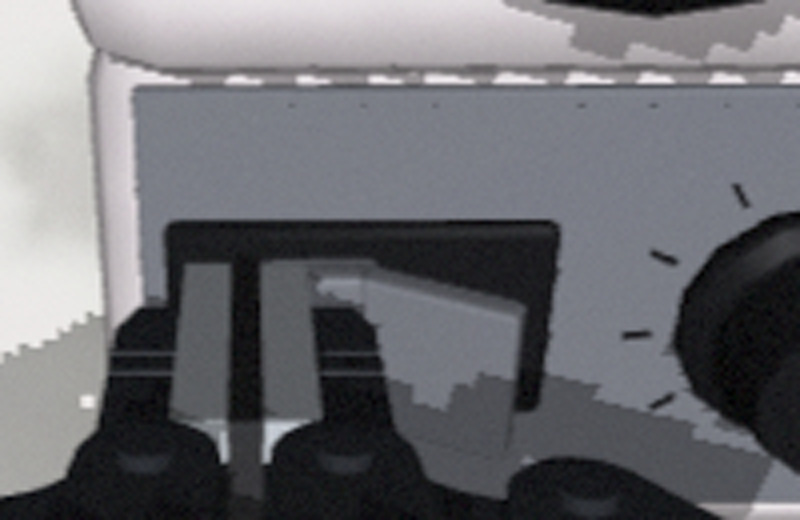

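The right half of the rocker now stands proud, so it has turned over, and the force of 19 N shows it has bottomed out. I'll lift clear and check.

Emit:
{"op": "step_arm", "data": {"motion": [{"fingers": 1, "tx": 0, "ty": 0, "tz": -0.03, "wx": 0, "wy": 0, "wz": 0}, {"fingers": 1, "tx": 0, "ty": 0, "tz": -0.05, "wx": 0, "wy": 0, "wz": 0}, {"fingers": 1, "tx": 0, "ty": 0, "tz": -0.04, "wx": 0, "wy": 0, "wz": 0}]}}

```text
clock: 5.03
position: [0.4623, 0.2912, 0.1992]
orientation: [-2.449, 1.965, -0.001]
ft_force: [0.7, -0.7, -0.0]
finger_gap: 0.0002
```

Run:
```python
from h import *
c=snap('wrist','w4.png');P=cloud(c);Z=P[...,2]
pv=np.array([.4665,.2785,0]);yaw=np.radians(12.5);ly=np.array([-np.sin(yaw),np.cos(yaw),0]);lx=np.array([np.cos(yaw),np.sin(yaw),0])
a=(P-pv)@lx;b=(P-pv)@ly
for x0 in(-.005,0,.005): print([ (round(float(np.median(Z[k])*1000),1) if (k:=(abs(a-x0)<.002)&(abs(b-y0)<.002)&(Z<.1)&(Z>.02)).any() else None) for y0 in np.arange(-.024,.025,.004)])
# rack-centred target
delta([.4903,-.1077,.2],np.radians(96.9-180))
cv2.imwrite('pics/w4z.png',cv2.resize(c['pixels'][150:300,240:460,::-1],None,fx=3.5,fy=3.5,interpolation=cv2.INTER_CUBIC))
```

```text
[49.3, 50.0, 51.4, 62.5, 61.3, 59.9, 57.8, 56.7, 56.2, 56.2, 56.4, 56.0, 51.5]
[50.1, 51.8, 52.3, 63.5, 62.3, 61.2, 59.1, 57.8, 57.6, 57.8, 57.8, 57.3, 51.9]
[51.5, 52.4, 53.3, 64.6, 63.2, 61.6, 59.9, 58.5, 58.6, 58.6, 58.7, 58.5, 53.4]
clock 5.08 pos [0.4648 0.2934 0.2049] F [0.71 1.8  3.28] gap -0.0002
turn [-0.0114  0.0043  0.0981] shift cur axes [0.3971 0.0621 0.0027] shift in new axes [0.4013 0.0229 0.0049]
```

View pics/w4z.png

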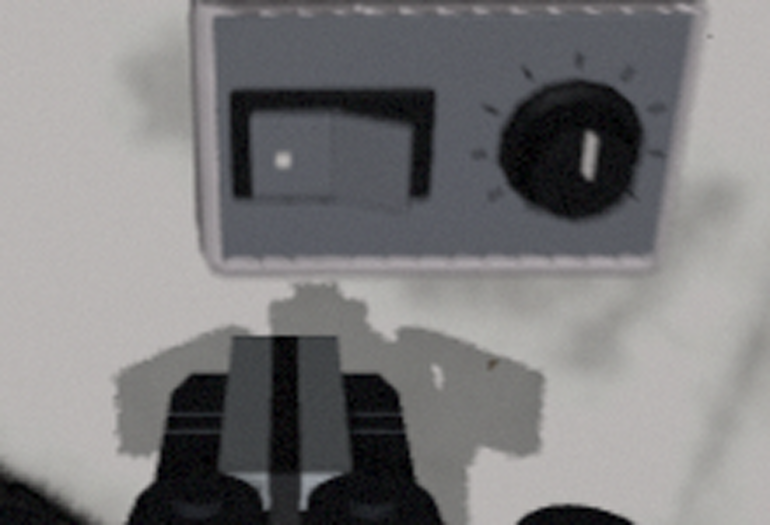

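The left half lies flat at 57.8 mm across its width, so the switch is fully on. Next, the tube.

Emit:
{"op": "step_arm", "data": {"motion": [{"fingers": 0, "tx": 0, "ty": 0, "tz": 0, "wx": -0.01, "wy": 0.004, "wz": 0.098}, {"fingers": 0, "tx": 0.05, "ty": 0.0028, "tz": 0, "wx": 0, "wy": 0, "wz": 0}, {"fingers": 0, "tx": 0.05, "ty": 0.0028, "tz": 0, "wx": 0, "wy": 0, "wz": 0}, {"fingers": 0, "tx": 0.05, "ty": 0.0028, "tz": 0, "wx": 0, "wy": 0, "wz": 0}, {"fingers": 0, "tx": 0.05, "ty": 0.0028, "tz": 0, "wx": 0, "wy": 0, "wz": 0}, {"fingers": 0, "tx": 0.05, "ty": 0.0028, "tz": 0, "wx": 0, "wy": 0, "wz": 0}, {"fingers": 0, "tx": 0.05, "ty": 0.0028, "tz": 0, "wx": 0, "wy": 0, "wz": 0}, {"fingers": 0, "tx": 0.05, "ty": 0.0028, "tz": 0, "wx": 0, "wy": 0, "wz": 0}, {"fingers": 0, "tx": 0.05, "ty": 0.0028, "tz": 0, "wx": 0, "wy": 0, "wz": 0}, {"fingers": 0, "tx": 0, "ty": 0, "tz": 0, "wx": 0, "wy": 0, "wz": 0}, {"fingers": 0, "tx": 0, "ty": 0, "tz": 0, "wx": 0, "wy": 0, "wz": 0}]}}

```text
clock: 6.45
position: [0.4881, -0.1065, 0.1983]
orientation: [2.347, -2.08, -0.01]
ft_force: [-0.1, 0.9, 0.9]
finger_gap: 0.0428
```

Run:
```python
from h import *
delta([.4903,-.1077,.13],np.radians(96.9-180)); c=snap('wrist','w5.png')
im=c['pixels'].astype(int);P=cloud(c);Z=P[...,2]
m=((im[...,0]>90)&(im[...,1]<im[...,0]*.5)&(Z>.085)&(Z<.1)).astype(np.uint8)
n,l,s,ce=cv2.connectedComponentsWithStats(m)
for i in range(1,n):
    if s[i,4]>40:
        k=P[(l==i)&(Z>.09)];print(s[i],ce[i],k.shape, np.median(k,0).round(4) if len(k) else '', cv2.minEnclosingCircle(k[:,:2].astype(np.float32)*1000) if len(k) else '')
```

```text
clock 6.45 pos [ 0.4881 -0.1065  0.1983] F [-0.08  0.86  0.93] gap 0.0428
turn [ 0.008  0.001 -0.   ] shift cur axes [ 0.0015 -0.0026  0.0683] shift in new axes [ 0.0015 -0.0021  0.0683]
[456 149  25  24 459] [468.13943355 160.92374728] (457, 3) [ 0.532  -0.1981  0.0942] ((531.6514282226562, -198.48373413085938), 8.095657348632812)
[493 149  24  25 454] [504.55947137 161.03964758] (453, 3) [ 0.5348 -0.2218  0.0943] ((534.5167236328125, -222.2551727294922), 7.87223482131958)
[313 192  22  22 402] [323.50746269 202.78109453] (401, 3) [ 0.4924 -0.1079  0.0943] ((491.7970275878906, -108.0564193725586), 7.78197717666626)
[487 192  23  22 397] [498.04534005 202.95717884] (396, 3) [ 0.5064 -0.2253  0.0942] ((506.061767578125, -225.52957153320312), 7.863895893096924)
```

View pics/w5.png

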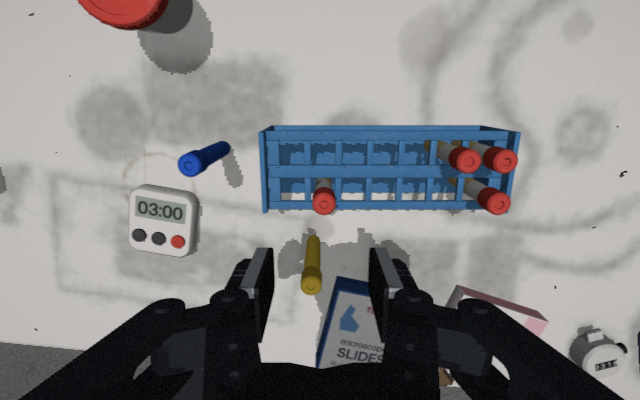

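Emit:
{"op": "step_arm", "data": {"motion": [{"fingers": 0, "tx": 0.002, "ty": -0.003, "tz": 0.0, "wx": 0.008, "wy": 0, "wz": 0}, {"fingers": 0, "tx": 0, "ty": 0, "tz": 0.04, "wx": 0, "wy": 0, "wz": 0}, {"fingers": 0, "tx": 0, "ty": 0, "tz": 0.015, "wx": 0, "wy": 0, "wz": 0}, {"fingers": 0, "tx": 0, "ty": 0, "tz": 0, "wx": 0, "wy": 0, "wz": 0}, {"fingers": 0, "tx": 0, "ty": 0, "tz": 0, "wx": 0, "wy": 0, "wz": 0}]}}

```text
clock: 7.12
position: [0.494, -0.1085, 0.1458]
orientation: [-2.35, 2.08, -0.008]
ft_force: [1.9, 0.3, -0.2]
finger_gap: 0.0429
```

Run:
```python
from h import *
delta([.4915,-.108,.095],np.radians(96.9-180)); c=snap('wrist','w6.png')
```

```text
clock 7.12 pos [ 0.494  -0.1085  0.1458] F [ 1.9   0.27 -0.24] gap 0.0429
turn [-0.0059 -0.0016  0.001 ] shift cur axes [-0.0009  0.0027  0.0508] shift in new axes [-0.0008  0.0024  0.0508]
```

View pics/w6.png

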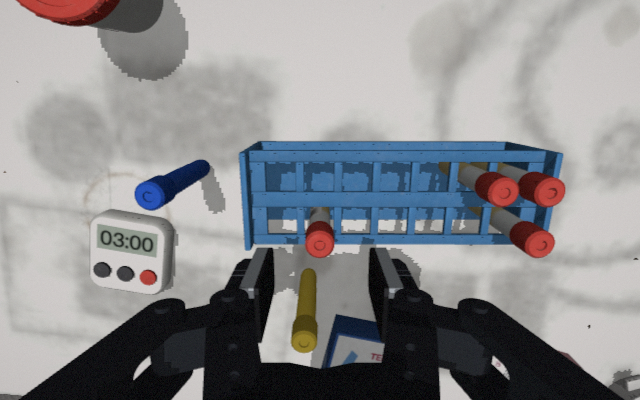

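Emit:
{"op": "step_arm", "data": {"motion": [{"fingers": 0, "tx": -0.0005, "ty": 0.0015, "tz": 0.025, "wx": -0.003, "wy": 0, "wz": 0}, {"fingers": 0, "tx": 0, "ty": 0, "tz": 0.025, "wx": 0, "wy": 0, "wz": 0}, {"fingers": 0, "tx": 0, "ty": 0, "tz": 0, "wx": 0, "wy": 0, "wz": 0}, {"fingers": 0, "tx": 0, "ty": 0, "tz": 0, "wx": 0, "wy": 0, "wz": 0}]}}

```text
clock: 7.68
position: [0.4928, -0.1086, 0.0961]
orientation: [-2.351, 2.082, -0.006]
ft_force: [-0.8, -0.6, 0.6]
finger_gap: 0.0424
```

Run:
```python
from h import *
delta([.4915,-.108,.095],np.radians(96.9-180)); c=snap('wrist','w7.png')
```

```text
clock 7.67 pos [ 0.4928 -0.1086  0.0961] F [-0.84 -0.56  0.57] gap 0.0424
turn [-0.0034 -0.0019  0.0004] shift cur axes [-0.0007  0.0012  0.0011] shift in new axes [-0.0007  0.0012  0.0011]
```

View pics/w7.png

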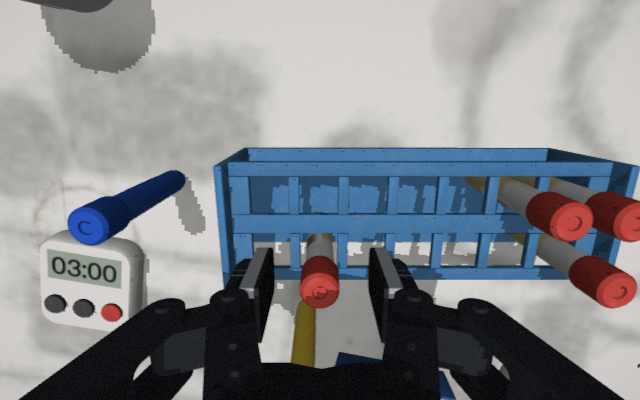

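Emit:
{"op": "step_arm", "data": {"motion": [{"fingers": 1, "tx": -0.0005, "ty": 0.001, "tz": 0.001, "wx": 0, "wy": 0, "wz": 0}, {"fingers": 1, "tx": 0, "ty": 0, "tz": 0, "wx": 0, "wy": 0, "wz": 0}, {"fingers": 1, "tx": 0, "ty": 0, "tz": 0, "wx": 0, "wy": 0, "wz": 0}, {"fingers": 1, "tx": 0, "ty": 0, "tz": 0, "wx": 0, "wy": 0, "wz": 0}, {"fingers": 1, "tx": 0, "ty": 0, "tz": 0, "wx": 0, "wy": 0, "wz": 0}], "force": 50}}

```text
clock: 8.35
position: [0.4914, -0.108, 0.0946]
orientation: [-2.351, 2.082, -0.005]
ft_force: [-0.1, -0.0, 5.0]
finger_gap: 0.0147
```

Run:
```python
from h import *
st(); c=snap('wrist','w8.png')
```

```text
clock 8.35
qpos [ 0.454   0.3952 -0.3435  1.8493  0.1646  0.9216 -1.4143]
position [ 0.4914 -0.108   0.0946]
orientation [-2.351   2.0825 -0.0046]
ft_force [-1.113e-01 -1.300e-03  5.044e+00]
finger_gap 0.0147
```

View pics/w8.png

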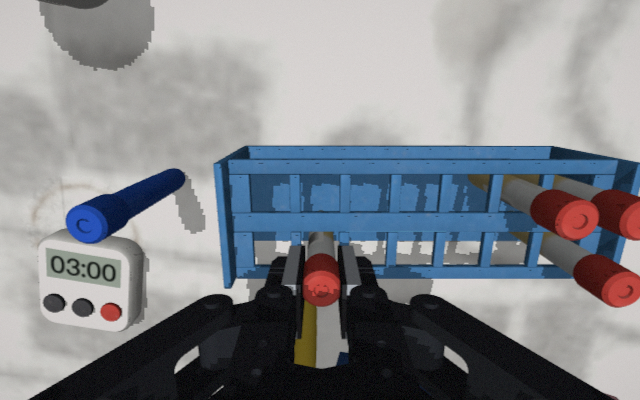

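Emit:
{"op": "step_arm", "data": {"motion": [{"fingers": 1, "tx": 0, "ty": 0, "tz": -0.01, "wx": 0, "wy": 0, "wz": 0}, {"fingers": 1, "tx": 0, "ty": 0, "tz": -0.02, "wx": 0, "wy": 0, "wz": 0}, {"fingers": 1, "tx": 0, "ty": 0, "tz": -0.03, "wx": 0, "wy": 0, "wz": 0}, {"fingers": 1, "tx": 0, "ty": 0, "tz": -0.03, "wx": 0, "wy": 0, "wz": 0}, {"fingers": 1, "tx": 0, "ty": 0, "tz": -0.03, "wx": 0, "wy": 0, "wz": 0}, {"fingers": 1, "tx": 0, "ty": 0, "tz": -0.03, "wx": 0, "wy": 0, "wz": 0}, {"fingers": 1, "tx": 0, "ty": 0, "tz": 0, "wx": 0, "wy": 0, "wz": 0}]}}

```text
clock: 9.28
position: [0.4919, -0.108, 0.2463]
orientation: [-2.35, 2.081, -0.01]
ft_force: [-0.1, 0.1, 0.5]
finger_gap: 0.0146
```

Run:
```python
from h import *
delta([.5485,.2733,.26],np.radians(96.9-180)); c=snap('wrist','w9.png'); snap('scene','s9.png');snap('top','t9.png')
```

```text
clock 9.28 pos [ 0.4919 -0.108   0.2463] F [-0.11  0.11  0.46] gap 0.0146
turn [-0.0062 -0.003   0.0004] shift cur axes [-0.3717 -0.1022 -0.0142] shift in new axes [-0.3718 -0.102  -0.0137]
```

View pics/w9.png

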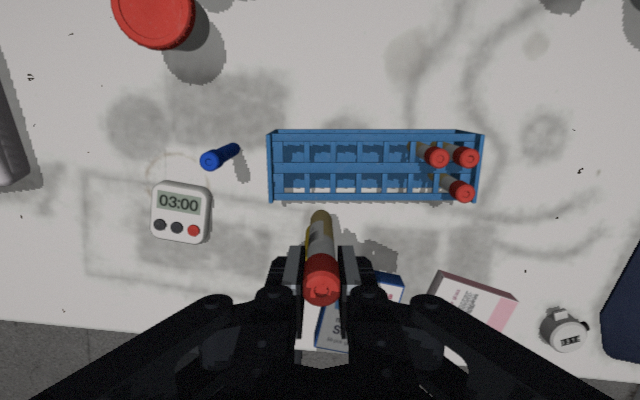

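View pics/s9.png

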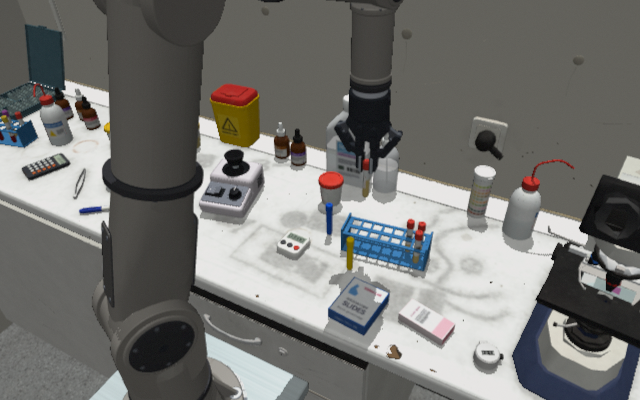

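The tube came out and hangs upright. The rack, other tubes and timer look unmoved. Now carrying it over the cup.

Emit:
{"op": "step_arm", "data": {"motion": [{"fingers": 1, "tx": -0.02, "ty": -0.006, "tz": 0, "wx": -0.003, "wy": 0, "wz": 0}, {"fingers": 1, "tx": -0.042, "ty": -0.0115, "tz": 0, "wx": 0, "wy": 0, "wz": 0}, {"fingers": 1, "tx": -0.042, "ty": -0.0115, "tz": 0, "wx": 0, "wy": 0, "wz": 0}, {"fingers": 1, "tx": -0.042, "ty": -0.0115, "tz": 0, "wx": 0, "wy": 0, "wz": 0}, {"fingers": 1, "tx": -0.042, "ty": -0.0115, "tz": 0, "wx": 0, "wy": 0, "wz": 0}, {"fingers": 1, "tx": -0.042, "ty": -0.0115, "tz": 0, "wx": 0, "wy": 0, "wz": 0}, {"fingers": 1, "tx": -0.042, "ty": -0.0115, "tz": 0, "wx": 0, "wy": 0, "wz": 0}, {"fingers": 1, "tx": -0.042, "ty": -0.0115, "tz": 0, "wx": 0, "wy": 0, "wz": 0}, {"fingers": 1, "tx": -0.042, "ty": -0.0115, "tz": 0, "wx": 0, "wy": 0, "wz": 0}, {"fingers": 1, "tx": -0.016, "ty": -0.004, "tz": 0, "wx": 0, "wy": 0, "wz": 0}, {"fingers": 1, "tx": 0, "ty": 0, "tz": 0, "wx": 0, "wy": 0, "wz": 0}, {"fingers": 1, "tx": 0, "ty": 0, "tz": 0, "wx": 0, "wy": 0, "wz": 0}]}}

```text
clock: 10.92
position: [0.5473, 0.2711, 0.2426]
orientation: [2.345, -2.083, 0.001]
ft_force: [-0.5, -0.3, -0.1]
finger_gap: 0.0146
```

Run:
```python
from h import *
delta([.5485,.2733,.21],np.radians(96.9-180)); c=snap('wrist','w10.png'); snap('scene','s10.png')
cv2.imwrite('pics/s10z.png',cv2.resize(load('s10')['pixels'][60:240,160:320,::-1],None,fx=3.3,fy=3.3,interpolation=cv2.INTER_CUBIC))
```

```text
clock 10.93 pos [0.5473 0.2711 0.2426] F [-0.55 -0.27 -0.1 ] gap 0.0146
turn [ 0.0029 -0.0036 -0.0023] shift cur axes [-0.0022 -0.0015  0.0326] shift in new axes [-0.002  -0.0015  0.0326]
```

View pics/w10.png

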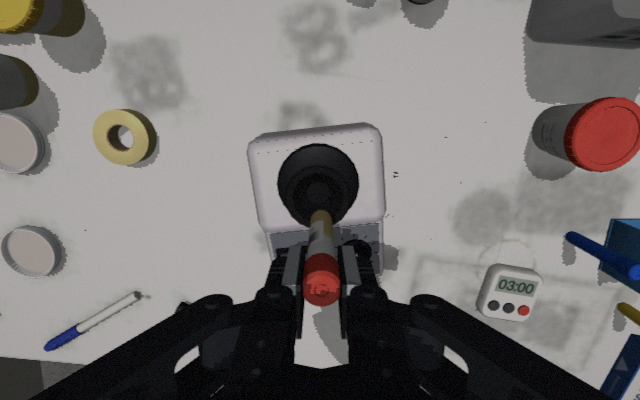

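View pics/s10z.png

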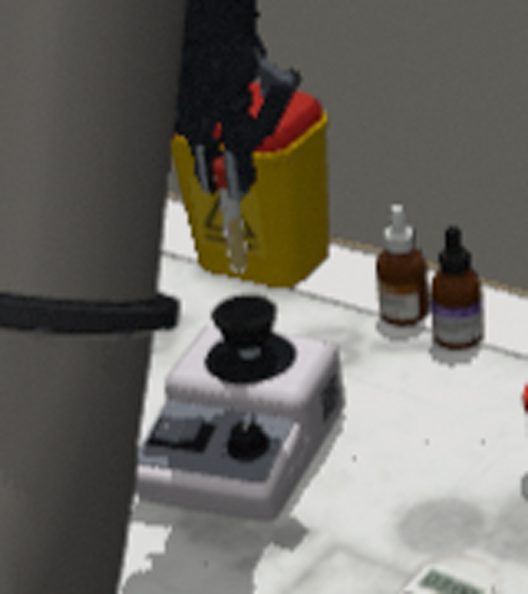

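Run:
```python
from h import *
c=load('w10');P=cloud(c);Z=P[...,2];im=c['pixels']
s=readout.observe();R=Ro.from_rotvec(s['orientation']).as_matrix();p=np.array(s['position'])
Rc=cv2.Rodrigues(c['rvec'])[0];cam=-Rc.T@c['tvec'].ravel();print('cam',cam)
T=(P-p)@R  # tool coords
m=(abs(T[...,0])<.012)&(abs(T[...,1])<.015)&(T[...,2]>-.02)&(T[...,2]<.105)
for a in np.arange(-.01,.105,.01):
    k=m&(T[...,2]>=a)&(T[...,2]<a+.01); q=T[k]
    if len(q)>3: print(round(a,3),k.sum(),'x',np.round(np.percentile(q[:,0],[3,50,97])*1000,1),'y',np.round(np.percentile(q[:,1],[3,20,97])*1000,1),np.median(im[k],0))
q=T[m];print('z range',np.percentile(q[:,2],[.5,99.5]))
```

```text
cam [0.61871571 0.2795689  0.36108683]
-0.01 597 x [-11.4  -1.4  11.5] y [-10.9 -10.6  10. ] [58. 40. 38.]
0.0 1696 x [-10.3   0.1  10.3] y [-10.7  -8.    6.1] [94. 37. 33.]
0.01 542 x [-11.3   0.1  11.3] y [-10.8 -10.5  -4.2] [60. 19. 17.]
0.02 236 x [-7.   0.3  7.5] y [-9.9 -6.8 -2.5] [76. 76. 76.]
0.03 219 x [-6.  -0.   6.3] y [-7.  -6.6 -1.9] [76. 77. 76.]
0.04 178 x [-6.   0.2  6.2] y [-6.9 -6.6 -2.3] [68. 64. 59.]
0.05 147 x [-5.9 -0.   6.3] y [-6.9 -6.5 -2.1] [74. 73. 70.]
0.06 130 x [-5.9  0.5  6.2] y [-6.9 -6.4 -2. ] [69.  63.  42.5]
0.07 116 x [-5.9  0.2  6.2] y [-6.8 -6.3 -2. ] [67.  59.5 39. ]
0.08 38 x [-5.6 -0.7  5.3] y [-6.5 -6.2 -3.1] [61.5 53.5 34. ]
z range [-0.01962945  0.08124389]
```

Run:
```python
from h import *
c=load('w10');P=cloud(c);Z=P[...,2]
m=((Z>.111)&(Z<.118)&(np.hypot(P[...,0]-.5485,P[...,1]-.273)<.03)).astype(np.uint8)
m=cv2.morphologyEx(m,cv2.MORPH_OPEN,np.ones((3,3)))>0
print(m.sum(),cv2.minEnclosingCircle(P[m][:,:2].astype(np.float32)*1000),np.median(Z[m]))
delta([.5485,.2735,.2],np.radians(96.9-180))
```

```text
1711 ((548.4873046875, 273.3241271972656), 24.91567039489746) 0.11568393159185994
clock 11.03 pos [0.5475 0.2712 0.2431] F [ 0.02 -0.03 -0.08] gap 0.0143
turn [ 0.0021 -0.0029 -0.0028] shift cur axes [-0.0023 -0.0014  0.0431] shift in new axes [-0.0022 -0.0013  0.0431]
```

Three views put the cup axis at (0.5485, 0.2733). I'll descend to just above the floor.

Emit:
{"op": "step_arm", "data": {"motion": [{"fingers": 1, "tx": -0.0022, "ty": -0.0013, "tz": 0.01, "wx": 0.002, "wy": -0.003, "wz": 0}, {"fingers": 1, "tx": 0, "ty": 0, "tz": 0.015, "wx": 0, "wy": 0, "wz": 0}, {"fingers": 1, "tx": 0, "ty": 0, "tz": 0, "wx": 0, "wy": 0, "wz": 0}, {"fingers": 1, "tx": 0, "ty": 0, "tz": 0, "wx": 0, "wy": 0, "wz": 0}]}}

```text
clock: 11.52
position: [0.5477, 0.276, 0.2179]
orientation: [-2.351, 2.083, 0.003]
ft_force: [0.9, 0.1, -0.1]
finger_gap: 0.0146
```

Run:
```python
from h import *
delta([.5485,.2733,.196],np.radians(96.9-180))
```

```text
clock 11.53 pos [0.5477 0.276  0.2179] F [ 0.87  0.1  -0.12] gap 0.0146
turn [0.0005 0.0019 0.0004] shift cur axes [ 0.0028 -0.0004  0.0219] shift in new axes [ 0.0028 -0.0004  0.0219]
```

Emit:
{"op": "step_arm", "data": {"motion": [{"fingers": 1, "tx": 0.0015, "ty": 0, "tz": 0.008, "wx": 0, "wy": 0, "wz": 0}, {"fingers": 1, "tx": 0, "ty": 0, "tz": 0, "wx": 0, "wy": 0, "wz": 0}, {"fingers": 1, "tx": 0, "ty": 0, "tz": 0, "wx": 0, "wy": 0, "wz": 0}]}}

```text
clock: 11.9
position: [0.548, 0.2746, 0.2102]
orientation: [-2.351, 2.082, 0.002]
ft_force: [0.7, -0.9, 0.3]
finger_gap: 0.0147
```

Run:
```python
from h import *
delta([.5485,.2733,.196],np.radians(96.9-180))
```

```text
clock 11.9 pos [0.548  0.2746 0.2102] F [ 0.66 -0.95  0.3 ] gap 0.0147
turn [0.0001 0.002  0.0004] shift cur axes [ 0.0013 -0.0003  0.0142] shift in new axes [ 0.0013 -0.0003  0.0142]
```

Emit:
{"op": "step_arm", "data": {"motion": [{"fingers": 1, "tx": 0.0012, "ty": 0, "tz": 0.007, "wx": 0, "wy": 0.002, "wz": 0}, {"fingers": 1, "tx": 0, "ty": 0, "tz": 0.007, "wx": 0, "wy": 0, "wz": 0}, {"fingers": 1, "tx": 0, "ty": 0, "tz": 0, "wx": 0, "wy": 0, "wz": 0}, {"fingers": 1, "tx": 0, "ty": 0, "tz": 0, "wx": 0, "wy": 0, "wz": 0}]}}

```text
clock: 12.4
position: [0.5481, 0.2735, 0.1961]
orientation: [2.352, -2.083, -0.0]
ft_force: [1.1, -0.5, 0.1]
finger_gap: 0.0144
```

Run:
```python
from h import *
delta([.5485,.2733,.19],np.radians(96.9-180)); c=snap('wrist','w11.png')
```

```text
clock 12.4 pos [0.5481 0.2735 0.1961] F [ 1.06 -0.47  0.06] gap 0.0144
turn [0.0002 0.     0.0005] shift cur axes [ 0.0002 -0.0004  0.0061] shift in new axes [ 0.0002 -0.0004  0.0061]
```

View pics/w11.png

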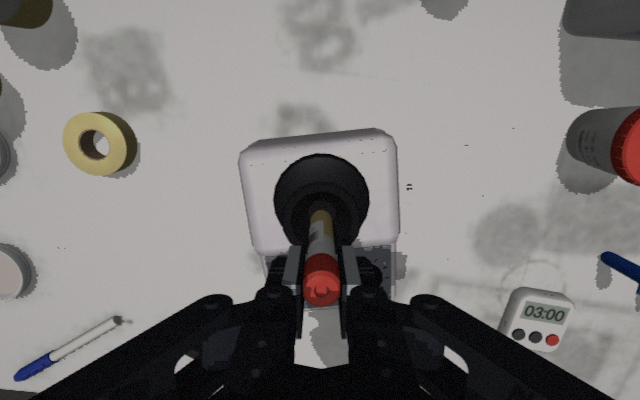

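The tube foot is in the recess at about (321,213), centred on the cup. I'll press it down in small steps.

Emit:
{"op": "step_arm", "data": {"motion": [{"fingers": 1, "tx": 0, "ty": 0, "tz": 0.004, "wx": 0, "wy": 0, "wz": 0}, {"fingers": 1, "tx": 0, "ty": 0, "tz": 0.0015, "wx": 0, "wy": 0, "wz": 0}, {"fingers": 1, "tx": 0, "ty": 0, "tz": 0.0015, "wx": 0, "wy": 0, "wz": 0}, {"fingers": 1, "tx": 0, "ty": 0, "tz": 0, "wx": 0, "wy": 0, "wz": 0}, {"fingers": 1, "tx": 0, "ty": 0, "tz": 0, "wx": 0, "wy": 0, "wz": 0}]}}

```text
clock: 13.08
position: [0.5483, 0.2734, 0.1896]
orientation: [-2.351, 2.083, -0.0]
ft_force: [0.2, -1.0, 2.8]
finger_gap: 0.0145
```

```bash
cat > rim.py <<'E'
from h import *
import sys
def rim(f):
    c=load(f);P=cloud(c);Z=P[...,2];r=np.hypot(P[...,0]-.5485,P[...,1]-.2733)
    m=(r>.0198)&(r<.024)&(Z>.098)&(Z<.125)&(P[...,0]>.55)
    return m.sum(),np.round(np.percentile(Z[m],[25,50,75])*1000,2)
snap('wrist',sys.argv[1]+'.png')
for f in ('w10','w11',sys.argv[1]): print(f,rim(f))
delta([.5485,.2733,.185],np.radians(96.9-180))
E
python3 rim.py w12
```

```text
w10 (np.int64(520), array([115.59, 116.07, 116.53]))
w11 (np.int64(752), array([115.53, 116.04, 116.5 ]))
w12 (np.int64(799), array([115.37, 115.85, 116.29]))
clock 13.12 pos [0.5483 0.2734 0.1895] F [-0.38 -1.26  2.31] gap 0.0145
turn [-0.0006  0.0001  0.0003] shift cur axes [ 0.0001 -0.0002  0.0045] shift in new axes [ 0.0001 -0.0002  0.0045]
```

Emit:
{"op": "step_arm", "data": {"motion": [{"fingers": 1, "tx": 0, "ty": 0, "tz": 0.0015, "wx": 0, "wy": 0, "wz": 0}, {"fingers": 1, "tx": 0, "ty": 0, "tz": 0.0015, "wx": 0, "wy": 0, "wz": 0}, {"fingers": 1, "tx": 0, "ty": 0, "tz": 0.0015, "wx": 0, "wy": 0, "wz": 0}, {"fingers": 1, "tx": 0, "ty": 0, "tz": 0, "wx": 0, "wy": 0, "wz": 0}, {"fingers": 1, "tx": 0, "ty": 0, "tz": 0, "wx": 0, "wy": 0, "wz": 0}]}}

```text
clock: 13.75
position: [0.5485, 0.2735, 0.1854]
orientation: [-2.351, 2.083, -0.001]
ft_force: [-0.1, -0.7, 5.8]
finger_gap: 0.0144
```

```bash
python3 rim.py w13
```

```text
w10 (np.int64(520), array([115.59, 116.07, 116.53]))
w11 (np.int64(752), array([115.53, 116.04, 116.5 ]))
w13 (np.int64(801), array([111.26, 111.76, 112.16]))
clock 13.8 pos [0.5485 0.2735 0.1854] F [-0.57 -1.15  5.59] gap 0.0146
turn [-0.0012  0.0002  0.0003] shift cur axes [0.0002 0.0001 0.0004] shift in new axes [0.0002 0.0001 0.0004]
```

Emit:
{"op": "step_arm", "data": {"motion": [{"fingers": 1, "tx": 0, "ty": 0, "tz": 0, "wx": 0, "wy": 0, "wz": 0}, {"fingers": 1, "tx": 0, "ty": 0, "tz": 0, "wx": 0, "wy": 0, "wz": 0}, {"fingers": 1, "tx": 0, "ty": 0, "tz": 0, "wx": 0, "wy": 0, "wz": 0}, {"fingers": 1, "tx": 0, "ty": 0, "tz": 0, "wx": 0, "wy": 0, "wz": 0}]}}

```text
clock: 14.3
position: [0.5485, 0.2735, 0.1854]
orientation: [-2.351, 2.083, -0.001]
ft_force: [0.1, -0.9, 5.7]
finger_gap: 0.0146
```

```bash
python3 rim.py w14
python3 - <<'E'
from h import *
c=load('w14');P=cloud(c);Z=P[...,2];s=readout.observe();R=Ro.from_rotvec(s['orientation']).as_matrix();T=(P-np.array(s['position']))@R
for a in np.arange(.02,.085,.01):
    k=(abs(T[...,0])<.0075)&(T[...,1]<-.001)&(T[...,1]>-.011)&(T[...,2]>=a)&(T[...,2]<a+.01)
    if k.sum()>3: print(round(a,2),np.round(np.percentile(T[k],[3,50,97],axis=0)[:,:2]*1000,1).tolist())
snap('scene','s14.png');t=snap('top','t14.png');P=cloud(t)
uu,vv=np.meshgrid(np.arange(640),np.arange(400))
for f in('top0','t14'):
    P=cloud(load(f));Z=P[...,2]
    m=(uu>355)&(uu<470)&(vv>160)&(vv<220)&(Z>.045)&(Z<.075);print('rack',cv2.minAreaRect(P[m][:,:2].astype(np.float32)*1000))
    q=((uu>300)&(uu<345)&(vv>205)&(vv<255)&(Z>.01)&(Z<.03));print('timer',P[q].mean(0).round(4))
    q=((uu>300)&(uu<345)&(vv>120)&(vv<165)&(Z>.06)&(Z<.08));print('spec',P[q].mean(0).round(4))
E
```

```text
w10 (np.int64(520), array([115.59, 116.07, 116.53]))
w11 (np.int64(752), array([115.53, 116.04, 116.5 ]))
w14 (np.int64(798), array([111.26, 111.76, 112.16]))
clock 14.35 pos [0.5485 0.2735 0.1854] F [-0.22 -1.1   5.61] gap 0.0146
turn [-0.0012  0.0002  0.0003] shift cur axes [0.0002 0.     0.0004] shift in new axes [0.0002 0.     0.0004]
0.02 [[-6.1, -7.2], [-0.1, -6.1], [6.5, -2.4]]
0.03 [[-5.9, -7.0], [0.4, -5.9], [6.2, -2.5]]
0.04 [[-6.1, -7.0], [-0.1, -5.7], [6.1, -2.1]]
0.05 [[-5.9, -6.7], [-0.1, -5.7], [6.1, -2.5]]
0.06 [[-5.8, -6.6], [0.1, -5.6], [6.1, -2.1]]
0.07 [[-5.7, -6.5], [0.4, -5.4], [6.1, -1.8]]
0.08 [[-7.1, -10.7], [0.4, -6.1], [7.2, -1.7]]
rack ((510.42657470703125, -153.6017303466797), (62.03622055053711, 190.8731231689453), 6.856344699859619)
timer [0.4297 0.0375 0.0164]
spec [0.6161 0.0377 0.0712]
rack ((510.47747802734375, -153.37489318847656), (62.152984619140625, 190.87339782714844), 6.854085922241211)
timer [0.4296 0.0374 0.0163]
spec [0.6161 0.0377 0.0711]
```

View pics/w14.png

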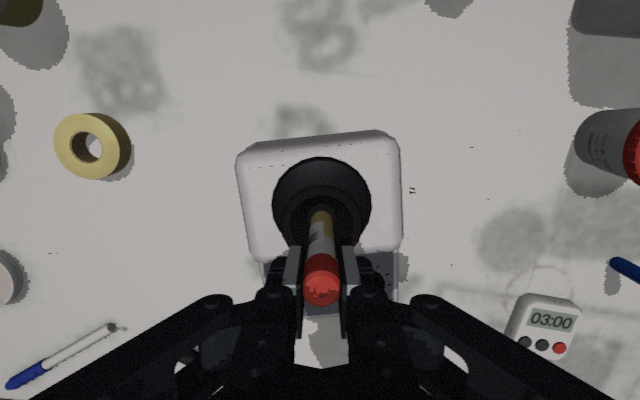

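View pics/s14.png

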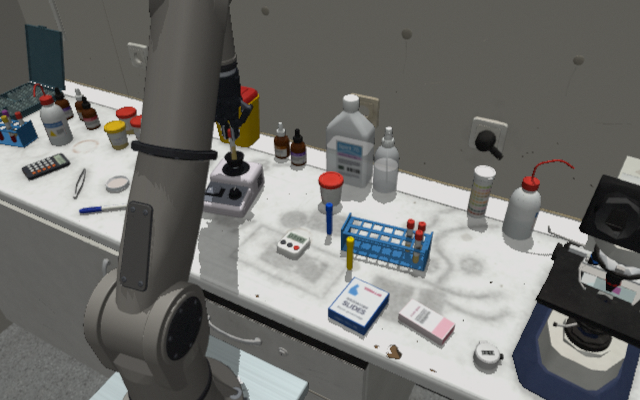

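The tube stands upright in the cup, which is down 4.3 mm and steady at 5.7 N. The rack, timer and specimen cup have not moved. I'm handing the job in.

```bash
python3 -c "
from h import *
print(finish_job())"
```

```text
the job is handed in; nothing more can be done
None
```

I switched the mixer on, took the lone red-capped tube out of the rack and pressed it upright into the cup. I handed the job in at about 14.4 s with the tube still gripped and held down; the hand-in gives no verdict.

My last checks showed:
- **Switch:** the left half lay flat along its width when checked just after pressing, which means fully on. The pressing force reached about 19 N at the stop, well above the 4 N needed but under the limits. I did not measure it again at the end.
- **Cup:** its rim is 4.3 mm lower than before pressing, about half of the 9 mm travel. The force held steady at 5.6–5.8 N, matching the spring's 6 N at half travel.
- **Tube:** it is upright within about 1° and aligned with the gripper, at 50 N grip. The measured opening of 14.6 mm is less than the 16.4 mm cap it should be holding. The tube's length below the gripper agreed with where it met the cup floor, and it did not slip.
- **Surroundings:** the rack, timer and specimen cup measure within 0.3 mm of where they started. The other three tubes still stand in the rack, by eye in the last scene picture.

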